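Unstack the sampling trolley supplies into their trays

ROBOT

A 7-joint arm with a two-finger parallel gripper is mounted at the origin on the work surface. World frame = base frame: x ahead of the robot, y to its left, z up, the work surface at z = 0. Lengths are in m, angles in degrees, forces in N, time in s.
With the tool pointing down it reaches from about 0.4 to 0.85 m from the base axis. Payload 4.5 kg.
Tool frame: the origin (TCP) lies where the fingers leave the gripper's body, on its centre line; the fingertips stand 64 mm ahead of it and the grasp point (between the pads) lies 45 mm ahead of it; z points along the fingers, y is the direction in which the jaws open and shut (so a half turn about z gives the same grasp; the last joint's range is limited). The gripper opens to 88 mm and grips with 3 to 60 N. Pads are 18 mm wide; open, the fingers measure 123 mm over their backs; the gripper's body (75 mm by 187 mm) begins 45 mm behind the grasp point.
Start: joints at [-66.933, 39.483, -11.15, 89.685, 9.013, 51.709, -12.324], TCP at [0.225, 0.583, 0.303] pointing down, gripper open.
Joint ranges: [-172.22, 172.22], [-26.19, 119.32], [-84.43, 86.54], [7.71, 146.69], [-57.33, 237.33], [2.42, 119.75], [-152.13, 152.13]. Speed limits (degrees/s): [147.25, 147.25, 180, 180, 180, 180, 180].

INTERFACE

Orientations are given as [roll, pitch, yaw] about the fixed x, y, z axes, in that order (R = Rz(yaw) Ry(pitch) Rx(roll)).
In Python, from cell import get_obs, camera, hand_in, look_for gives the robot as it stands. The module is installed in compiled form; this text tells all that it offers.
- The arm moves only by the shell command python3 -m pendant 'ROWS' [OPENING] [FORCE]. ROWS is JSON, one flat list of numbers, 4 for each row, row after row: the shift along the tool's x, y, z in cm, then the turn about the tool's z in rad. In form: [x, y, z, twist, x, y, z, twist, ...]. A call has 1 to 12 rows; each row is the pose to reach, as a shift and turn from the pose commanded when the call began, along the tool's axes at that moment; what a row does not reach only later rows make up. A row lasts 1/10 s, in which the tool goes at most 50 mm and 8.59 degrees, less where a joint would pass 70% of its speed; a pose out of reach is approached as far as the arm can. A call with a gripper value outside its range is refused whole. OPENING is the finger opening in cm, from 0 to 8.81, set as the call begins (- or left out, the last holds). The fingers move at their own pace and stop on an object; FORCE is the grip in N (left out, the last holds). Time passes only in rows, so rows that repeat a pose let the fingers close. It gives the time, the measured TCP pose, the force and the opening at its end, in the units of the state.
- get_obs(): the state, without advancing time (a new reading comes with each control period).
- camera(name): name is "side" or "top"; returns a dict with "frame" (420x560x3 uint8, red, green, blue), "mtx" (3x3 intrinsics, pixels), "extrinsics" (4x4, takes a point from camera to world coordinates). Camera axes: x right, y up, looking along -z (the intrinsics and any distortion apply to the point x, -y, -z); pixel columns grow to the right and rows downward; lengths in m; the calibration is good to about 2 mm. A picture is of the moment at which its call begins. There is no depth.
- hand_in(): hands the job in, once; it reports no verdict.
Trained networks look in a picture, given as the dict that the camera call returned (one of the last four; its "shot" number tells which), for a name from the list of things; names that differ only in an ending like _2 or _b are one class to them, and where a whole thing is asked for, a point or a joint stands for the part that bears it (a point fixed in the world has none). Each returns a list of dicts, best first, with "conf" (0 to 1); they miss things now and then, are a little off and sometimes report something else, mostly with a low value. They report only what shows in the picture. A call takes as long as a camera call. They do not tell look-alikes from the thing itself.
- look_for(picture, label): "point" ([column, row] in pixels, amid what is visible of it).
The state is a dict: "clock": time; "qpos": joint angles; "joint_vel": joint speeds; "joint_torque": joint torques, N m; "tool_pos": TCP position; "tcp_rot": TCP orientation; "ft_force": force on the tool from outside, world axes, zero at the start; "moment": the same for the moment, N m; "grip_width": finger opening in m.
Only numpy, scipy, OpenCV 4.12 (cv2) and the standard library are available. Lean on these libraries where they do the work, as an engineer would, in place of code of your own. Each camera call takes 0.05 s, during which the arm holds its last target. There are 200 camera calls.

TASK

Take the two piles on the sampling trolley apart and set each of the five things upright in the low tray made to its own shape and size: tube rack, square steel box, specimen jar, slide box and vial. Each must finally stand flat on its tray's floor inside the lip, let go and at rest; do not tip anything over or drop it.

Things in the scene. Friction and masses are not known exactly. Their poses are not given: they have to be found in the camera images.
- tube_rack: White plastic block with two rows of five dark tube holes marked on its top, 48 mm (x) by 110 mm (y) by 34 mm high, 160 g or so. Origin at the centre of its underside, z up. At the start it stands on the table as the bottom of one of the two piles.
- steel_box: Square closed steel instrument box with a dark lid seam, 62 mm by 62 mm by 34 mm high (sides along x and y), 220 g or so, does not open. Origin at the centre of its underside, z up. At the start it is the bottom of the other pile.
- jar: Round squat specimen jar, grey body with a broad ribbed white screw lid, treat as a cylinder 46 mm in diameter and 40 mm high with a flat top. Origin at the centre of its underside, z up. At the start it stands on the tube rack or on the steel box, with the vial on top of it.
- slide_box: Small oblong black box for microscope slides with a pale paper label on top, 28 mm (x) by 60 mm (y) by 30 mm high, does not open. Origin at the centre of its underside, z up. At the start it lies on whichever of tube rack and steel box does not carry the jar.
- vial: Small amber glass vial with a flat black cap, treat as an upright cylinder 28 mm in diameter and 36 mm high. Origin at the centre of its underside, z up. At the start it stands on the jar's lid.
- rack_tray: Low grey oblong tray for the tube rack, inside 64 (x) by 126 (y), outside 72 by 134 (mm); fixed, floor 3 mm thick, all round it an upright lip 4 mm wide whose top is 8 mm above the table. Origin at the centre of its underside (at table height, 3 mm below the tray floor), z up.
- box_tray: Low grey square tray for the steel box, inside 78 by 78, outside 86 by 86 (mm); fixed, floor 3 mm thick, all round it an upright lip 4 mm wide whose top is 8 mm above the table. Origin at the centre of its underside (at table height, 3 mm below the tray floor), z up.
- jar_tray: Larger of the two low round grey trays, for the jar, inside diameter 62, outside 70 (mm); fixed, floor 3 mm thick, all round it an upright lip 4 mm wide whose top is 8 mm above the table. Origin at the centre of its underside (at table height, 3 mm below the tray floor), z up.
- slide_tray: Smaller low grey oblong tray, for the slide box, inside 44 (x) by 76 (y), outside 52 by 84 (mm); fixed, floor 3 mm thick, all round it an upright lip 4 mm wide whose top is 8 mm above the table. Origin at the centre of its underside (at table height, 3 mm below the tray floor), z up.
- vial_tray: Smaller of the two low round grey trays, for the vial, inside diameter 44, outside 52 (mm); fixed, floor 3 mm thick, all round it an upright lip 4 mm wide whose top is 8 mm above the table. Origin at the centre of its underside (at table height, 3 mm below the tray floor), z up.
Mind the look-alikes: they are no part of the job. What is shaped like the tube_rack but blue or pink is not meant.

How it is judged (in metres and radians):
At the end, for the whole second after the job is handed in: Tube rack, steel box, jar, slide box and vial each stand in their own tray: centre within 12 mm of the tray's centre, underside flat on the tray floor (origin 1 to 4.8 mm above the tray's origin, tilt under 0.04 rad), at rest (below 0.02 m/s) (horizontal distance between vial and vial_tray below 0.012 m and z of vial in the frame of vial_tray between 0.001 and 0.0048 m and angle between each of vial, slide_box, jar, tube_rack, steel_box's own z axis and vertical below 0.04 rad and linear speed of each of vial, slide_box, jar, tube_rack, steel_box below 0.02 m/s and horizontal distance between slide_box and slide_tray below 0.012 m and z of slide_box in the frame of slide_tray between 0.001 and 0.0048 m and horizontal distance between jar and jar_tray below 0.012 m and z of jar in the frame of jar_tray between 0.001 and 0.0048 m and horizontal distance between tube_rack and rack_tray below 0.012 m and z of tube_rack in the frame of rack_tray between 0.001 and 0.0048 m and horizontal distance between steel_box and box_tray below 0.012 m and z of steel_box in the frame of box_tray between 0.001 and 0.0048 m); the robot touches nothing.
It fails at once if one of the five things is tipped over (more than 35 degrees from upright) (angle between any of vial, slide_box, jar, tube_rack, steel_box's own z axis and vertical above 0.61 rad).
It fails at once if one of the five things is dropped (moves faster than 0.7 m/s with no finger on it) ((linear speed of vial above 0.7 m/s and contact force between the fingers and vial below 0.05 N) or (linear speed of slide_box above 0.7 m/s and contact force between the fingers and slide_box below 0.05 N) or (linear speed of jar above 0.7 m/s and contact force between the fingers and jar below 0.05 N) or (linear speed of tube_rack above 0.7 m/s and contact force between the fingers and tube_rack below 0.05 N) or (linear speed of steel_box above 0.7 m/s and contact force between the fingers and steel_box below 0.05 N)).
It also fails if it takes over 138 s, if anything falls off the work surface, if the arm or the gripper's body presses on something with over 40 N, if the wrist force passes 120 N, or if a joint passes its speed limit or range.

## Working session

There is one attempt and no reset: what is moved stays moved. The work goes in short steps, Python scripts to look and compute and a shell command to move; the robot and the scene stay as the last step left them, time stands still between calls to the robot, and variables do not carry over. Pictures are saved under pics/ and viewed, about 12 in all and at most 16, crops included, and the job is handed in when it is done.

```bash
mkdir -p pics
cat > h.py <<'E'
import numpy as np, cv2
from cell import get_obs, camera, hand_in, look_for
def ray(c,px):
    K=np.array(c["mtx"]);E=np.array(c["extrinsics"])
    d=np.linalg.inv(K)@[px[0],px[1],1]; d=np.array([d[0],-d[1],-d[2]])
    return E[:3,3],E[:3,:3]@d
def at(c,px,z):
    o,d=ray(c,px); return (o+d*(z-o[2])/d[2])
def proj(c,p):
    E=np.array(c["extrinsics"]);q=E[:3,:3].T@(np.array(p)-E[:3,3]);u=np.array(c["mtx"])@[q[0],-q[1],-q[2]];return u[:2]/u[2]
def save(c,name,s=1.4,box=None):
    f=c["frame"][:,:,::-1]
    if box: f=f[box[1]:box[3],box[0]:box[2]]
    cv2.imwrite("pics/"+name,cv2.resize(f,None,fx=s,fy=s,interpolation=cv2.INTER_CUBIC))
E
python3 - <<'E'
from h import *
o=get_obs();print(o)
for n in("top","side"):
    c=camera(n);save(c,n+"0.png");print(n,c.keys(),np.round(c["extrinsics"],3).tolist(),np.round(c["mtx"],1).tolist())
    for l in "tube_rack steel_box jar slide_box vial rack_tray box_tray jar_tray slide_tray vial_tray".split():
        print(l,[(np.round(d["point"]).tolist(),round(d["conf"],2),np.round(at(c,d["point"],.0)[:2],3).tolist()) for d in look_for(c,l)[:4]])
E
```

```text
{'clock': 0.0, 'qpos': array([-66.93283028,  39.53432734, -11.14538479,  89.74453753,
         9.0131897 ,  51.70860586, -12.32480915]), 'joint_vel': array([-0.02910014, -0.03019346, -0.00165033,  0.01585729,  0.11817754,
       -0.00116859, -0.01945532]), 'joint_torque': array([ 1.08248862e-04, -5.27571094e+01, -1.26662057e+00, -1.53427362e+01,
       -5.25945006e-02,  6.62770180e-03,  1.82245631e-04]), 'tool_pos': array([0.22515983, 0.58248542, 0.30189926]), 'tcp_rot': array([-1.79894775e+02,  7.50601029e-03,  1.58874516e+02]), 'ft_force': array([-0.70124736,  0.51993034,  0.43164143]), 'moment': array([-0.00422683,  0.06328452, -0.03379414]), 'grip_width': 0.08818965480763705}
top dict_keys(['frame', 'mtx', 'extrinsics', 'shot']) [[-0.024, 0.989, -0.144, 0.365], [-0.999, -0.02, 0.028, -0.045], [0.025, 0.145, 0.989, 1.155], [0.0, 0.0, 0.0, 1.0]] [[382.4, 0.0, 282.5], [0.0, 382.4, 217.6], [0.0, 0.0, 1.0]]
tube_rack [([394.0, 294.0], 0.97, [0.295, -0.403]), ([286.0, 192.0], 0.93, [0.612, -0.09]), ([386.0, 142.0], 0.68, [0.767, -0.411])]
steel_box [([229.0, 250.0], 0.73, [0.437, 0.087
[... 717 characters left out ...]
0.0, 401.2, 209.5], [0.0, 0.0, 1.0]]
tube_rack [([431.0, 212.0], 0.7, [0.289, -0.431]), ([288.0, 168.0], 0.68, [0.789, -0.436]), ([260.0, 220.0], 0.65, [0.641, -0.117])]
steel_box [([265.0, 296.0], 0.93, [0.438, 0.103])]
jar [([265.0, 280.0], 0.91, [0.471, 0.064])]
slide_box [([264.0, 210.0], 0.57, [0.666, -0.166])]
vial [([269.0, 267.0], 0.76, [0.493, 0.024])]
rack_tray [([320.0, 252.0], 0.82, [0.431, -0.093]), ([199.0, 353.0], 0.18, [0.438, 0.283])]
box_tray [([302.0, 195.0], 0.95, [0.633, -0.302])]
jar_tray [([363.0, 216.0], 0.65, [0.429, -0.301])]
slide_tray [([142.0, 312.0], 0.57, [0.604, 0.283]), ([266.0, 209.0], 0.39, [0.665, -0.172])]
vial_tray [([199.0, 352.0], 0.95, [0.44, 0.282])]
```

View pics/top0.png

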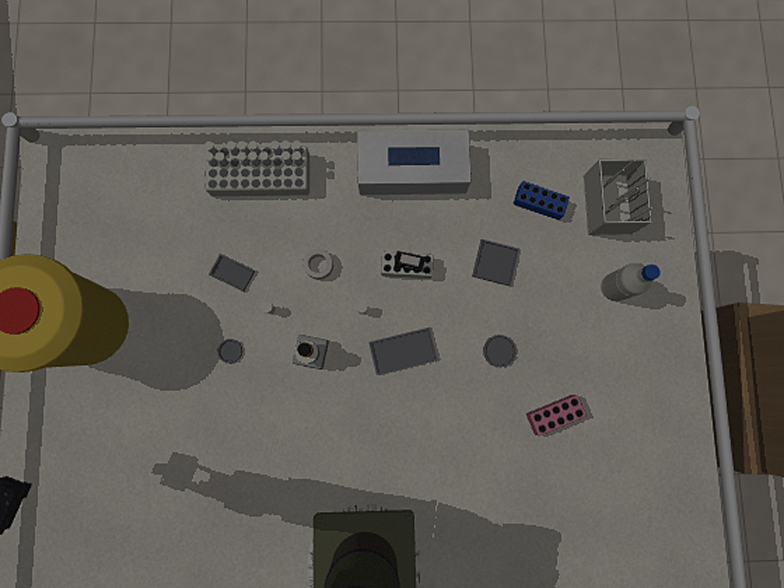

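View pics/side0.png

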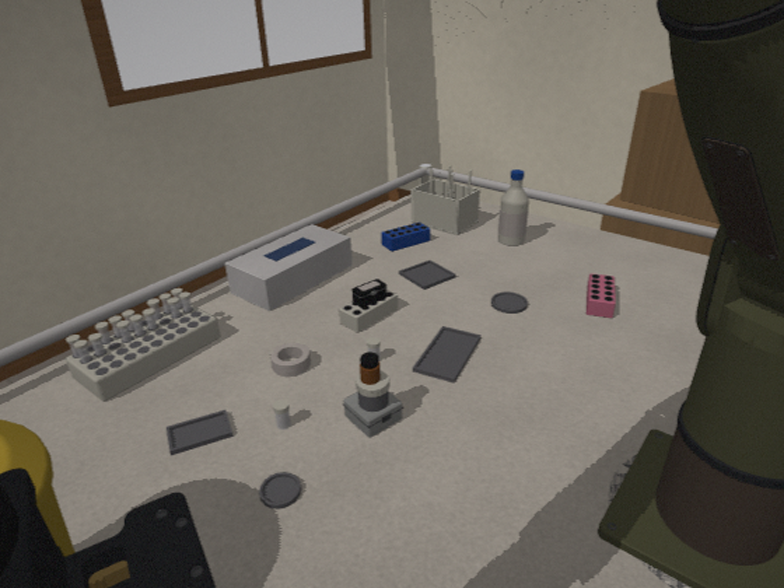

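The top view shows the vial, jar and steel box pile at about (309,350), the slide box on the white rack at (408,264), and five dark trays. The blue and pink racks are look-alikes. Two small white caps stand at (272,309) and (365,310) near the piles, with a ring at (320,265). Next I'll measure orientations.

Run:
```python
from h import *
c=camera("top");f=c["frame"]
ims=[]
for n in("top","side"):
    c=camera(n);f=c["frame"]
    g=f.astype(int);m=((g.max(2)<95)&(g.min(2)>35)&(g.max(2)-g.min(2)<14)).astype(np.uint8)
    C={"rack":(.438,-.093),"box":(.625,-.295),"jar":(.43,-.304),"slide":(.61,.28),"vial":(.437,.28)}
    nl,L,st,ce=cv2.connectedComponentsWithStats(m)
    for k,p in C.items():
        u=proj(c,(*p,.004));i=L[int(round(u[1])),int(round(u[0]))]
        pts=np.argwhere(L==i)[:,::-1]
        cs,_=cv2.findContours((L==i).astype(np.uint8),0,1);cc=max(cs,key=len)[:,0]
        w=np.array([at(c,q,.006)[:2] for q in cc],np.float32)*1000
        r=cv2.minAreaRect(w);print(n,k,i,len(pts),np.round(r[0],1),np.round(r[1],1),round(r[2],1))
c=camera("top");save(c,"a.png",6,(195,160,325,260))
c=camera("side");save(c,"b.png",4.5,(170,170,340,300))
```

```text
top rack 222 1180 [432.3 -92.6] [ 76.3 140.9] 12.4
top box 164 818 [ 621.8 -301.2] [93.4 88.7] 74.5
top jar 225 463 [ 427.5 -299.1] [73.  69.2] 88.7
top slide 169 514 [609.9 274.5] [94.3 54.3] 62.2
top vial 217 4775 [464.7 402.6] [315.2 207.1] 78.9
side rack 191 1154 [428.  -86.7] [ 75.9 142. ] 12.4
side box 80 475 [ 617.9 -295.4] [92.9 95.1] 74.4
side jar 121 318 [ 423. -293.] [70.  73.3] 36.2
side slide 387 914 [606.3 279.1] [84.5 60.2] 62.3
side vial 551 639 [437.5 281. ] [54.3 54.7] 71.6
```

View pics/a.png

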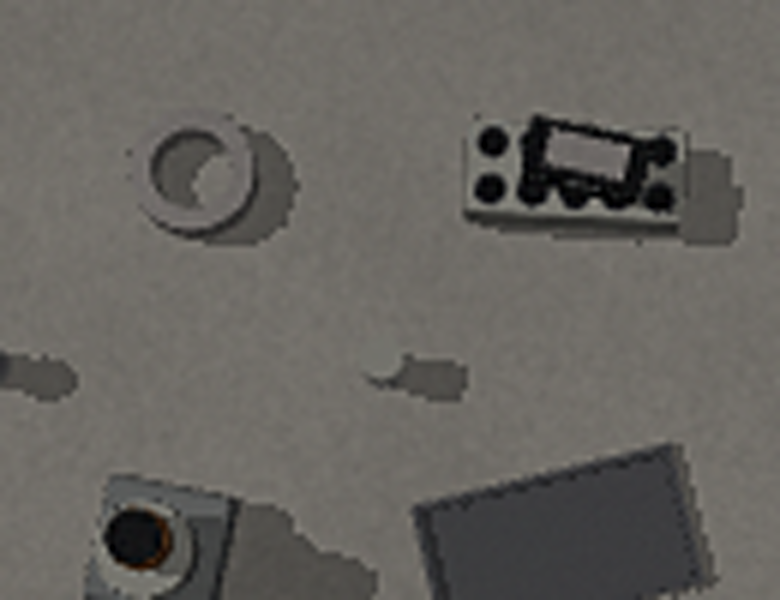

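View pics/b.png

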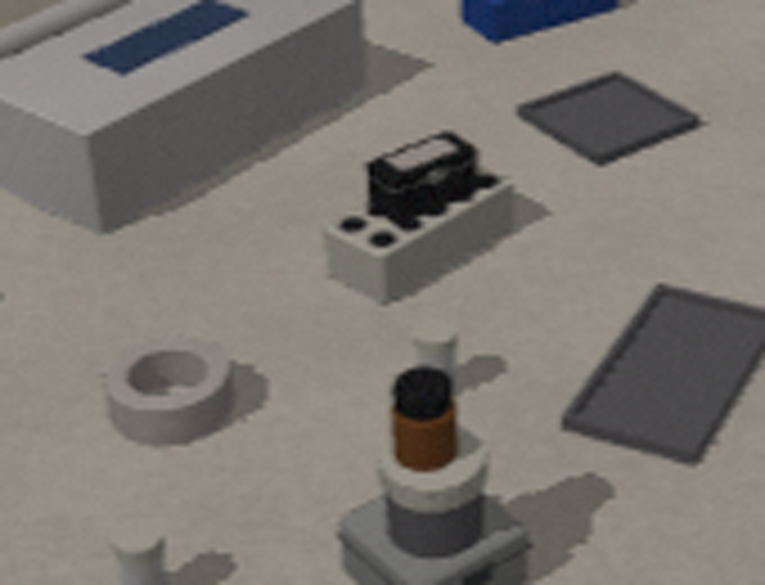

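Crop a gives the rack top corners as (468,117), (686,130), (682,218) and (466,210), the slide label centre as (590,155) and the vial cap as (135,537). Crop b gives the cap top as (424,382) and the slide label centre as (421,155).

Run:
```python
from h import *
t=camera("top");s=camera("side")
T=lambda u,v,z:np.round(at(t,(195+(u+.5)/6-.5,160+(v+.5)/6-.5),z)*1000,1)[:2]
S=lambda u,v,z:np.round(at(s,(170+(u+.5)/4.5-.5,170+(v+.5)/4.5-.5),z)*1000,1)[:2]
R=np.array([T(*p,.034) for p in((468,117),(686,130),(682,218),(466,210))]);print("rack top",R.mean(0),cv2.minAreaRect(R.astype(np.float32)))
# side rack top corners: near-left, near-right(front), far right
print("rack side corners",S(328,230,.034),S(386,256,.034),S(513,187,.034))
print("label T",T(590,155,.064),"S",S(421,155,.064),"label long edge",T(552,125,.064),T(634,145,.064))
print("label side corners",S(385,165,.064),S(440,138,.064),S(458,146,.064),S(400,172,.064))
print("slide top corners side",S(368,165,.064),S(450,132,.064),S(476,150,.064),S(398,186,.064))
print("vial",T(135,537,.11),S(424,382,.11))
print("jar lid",T(145,550,.074),S(433,475,.062))
print("steel",T(108,476,.034),T(237,500,.034))
save(t,"c.png",9,(200,225,250,275)); save(s,"d.png",9,(230,240,300,315))
```

```text
rack top [ 618.15 -102.45] ((617.6631469726562, -101.96138763427734), (109.54586029052734, 47.504005432128906), 85.5427474975586)
rack side corners [637.4 -48. ] [593.1 -46.8] [ 582.6 -147.6]
label T [ 618.  -108.1] S [ 615.3 -104.9] label long edge [633.3 -90. ] [ 622.6 -129.7]
label side corners [624.3 -84. ] [ 619.4 -126.8] [ 604.9 -125.5] [612.2 -83. ]
slide top corners side [632.1 -78.4] [ 619.3 -135.8] [ 593.6 -128. ] [602.9 -70.5]
vial [434.1 105.8] [432.7 106.4]
jar lid [430.3 106.3] [429.3 107.3]
steel [469.2 129.8] [456.1  67.2]
```

Run:
```python
import cv2,numpy as np
a=cv2.imread("pics/c.png");b=cv2.imread("pics/d.png");h=max(a.shape[0],b.shape[0]);h=600
def pad(x):
    x=x[:600]; return np.vstack([x,np.zeros((600-x.shape[0],x.shape[1],3),np.uint8)])
a=pad(a)[:, :450];b=cv2.resize(b,None,fx=5/9,fy=5/9);o=np.hstack([a,pad(b)]);print(o.shape);cv2.imwrite("pics/cd.png",o)
```

```text
(600, 800, 3)
```

View pics/cd.png

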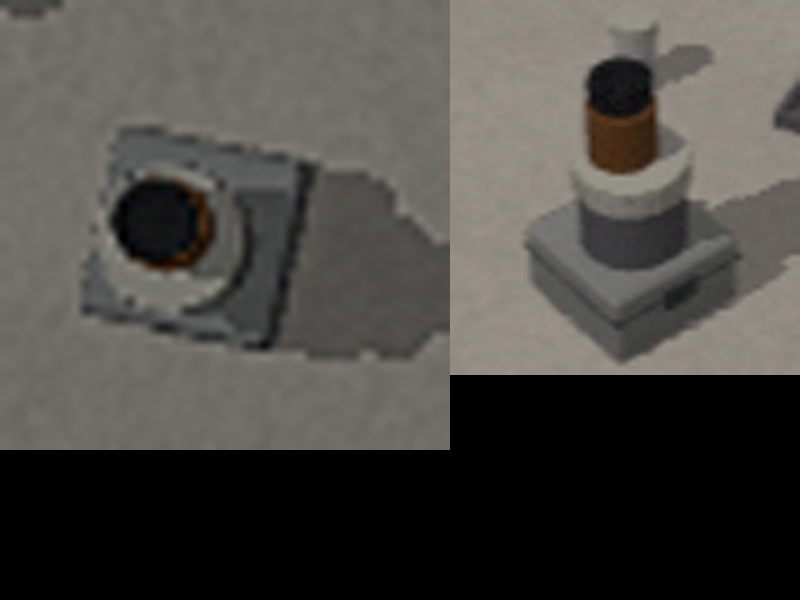

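```bash
cat > plan.py <<'E'
# plan.py x y z yaw ... in mm/deg after start pose; first group = start
import sys,numpy as np
v=np.array(sys.argv[1:],float).reshape(-1,4)
for a,b in zip(v,v[1:]):
    d=(b-a)[:3];y=np.radians(a[3]);c,s=np.cos(y),np.sin(y)
    tw=-np.radians((b[3]-a[3]+180)%360-180)
    print(b,"-> x %.2f y %.2f z %.2f tw %.3f"%((c*d[0]+s*d[1])/10,(s*d[0]-c*d[1])/10,-d[2]/10,tw))
E
python3 plan.py 225.2 582.5 302 158.87  433.4 106.1 240 158.87 433.4 106.1 147 158.87 433.4 106.1 200 158.87 436.5 280 200 158.87 436.5 280 76.5 158.87 436.5 280 200 158.87 430 106.5 200 158.87 430 106.5 109 158.87  430 106.5 200 158.87 426 -296 200 158.87 426 -296 78.5 158.87
python3 - <<'E'
from h import *
t=camera("top");s=camera("side")
for p in((275,310),(368,310)): print("caps",at(t,np.array(p)/1.4,.03))
print("case front",at(s,(170+105/4.5,170+232/4.5),0),at(s,(170+365/4.5,170+75/4.5),0),at(t,np.array((358,192))/1.4,0),at(t,np.array((358,183))/1.4,.06),)
P=np.array([at(t,(200+(u+.5)/9-.5,225+(v+.5)/9-.5),.034)[:2]*1000 for u,v in((115,128),(303,163),(265,345),(85,312))]);print("steel",P.mean(0),P[0]-P[1],P[0]-P[3])
Q=[at(s,(230+(u-450+.5)/5-.5,240+(v+.5)/5-.5),.034)[:2]*1000 for u,v in((527,240),(620,310),(738,253))]
print("steel side",Q,(Q[0]+Q[2])/2)
E
```

```text
[433.4  106.1  240.   158.87] -> x -36.59 y -36.93 z 6.20 tw -0.000
[433.4  106.1  147.   158.87] -> x 0.00 y 0.00 z 9.30 tw -0.000
[433.4  106.1  200.   158.87] -> x 0.00 y 0.00 z -5.30 tw -0.000
[436.5  280.   200.   158.87] -> x 5.98 y 16.33 z -0.00 tw -0.000
[436.5  280.    76.5  158.87] -> x 0.00 y 0.00 z 12.35 tw -0.000
[436.5  280.   200.   158.87] -> x 0.00 y 0.00 z -12.35 tw -0.000
[430.   106.5  200.   158.87] -> x -5.65 y -16.42 z -0.00 tw -0.000
[430.   106.5  109.   158.87] -> x 0.00 y 0.00 z 9.10 tw -0.000
[430.   106.5  200.   158.87] -> x 0.00 y 0.00 z -9.10 tw -0.000
[ 426.   -296.    200.    158.87] -> x -14.14 y -37.69 z -0.00 tw -0.000
[ 426.   -296.     78.5   158.87] -> x 0.00 y 0.00 z 12.15 tw -0.000
caps [0.52236291 0.17807072 0.03      ]
caps [ 0.51831931 -0.01781363  0.03      ]
case front [ 0.78133938 -0.00538954  0.        ] [ 0.79379371 -0.25359395  0.        ] [0.79024508 0.0009072  0.        ] [ 0.78816143 -0.00174215  0.06      ]
steel [433.79620887 105.64553957] [12.73175982 60.85942745] [59.29545823 -9.48485437]
steel side [array([460.64840514, 136.03154201]), array([405.32730639, 144.29655532]), array([388.80090978,  91.92961696])] [424.72465746 113.98057949]
```

```bash
python3 -m pendant '[-3,-3,0.5,0,-6.2,-6.2,1,0,-9.4,-9.4,1.5,0,-12.6,-12.6,2,0,-15.8,-15.8,2.5,0,-19,-19,3,0,-22.2,-22.2,3.5,0,-25.4,-25.4,4,0,-28.6,-28.6,4.5,0,-31.8,-31.8,5,0,-34.6,-34.9,5.6,0,-36.6,-36.95,6.2,0]' 8.8 15
python3 -m pendant '[0,0,0,0,0,0,0,0]' 6
python3 - <<'E'
from h import *
o=get_obs();print(o["clock"],o["tool_pos"],o["tcp_rot"],o["grip_width"])
t=camera("top");s=camera("side");save(s,"e.png",4,(210,150,350,300));g=np.array(o["tool_pos"])
for n,c in(("t",t),("s",s)):print(n,[ (np.round(d["point"],1).tolist(),round(d["conf"],2)) for d in look_for(c,"vial")[:2]],proj(c,[.4334,.1061,.11]))
E
```

```text
clock: 2.75
tool_pos: [0.4344, 0.1032, 0.2406]
tcp_rot: [-180.0, 0.0, 158.7]
ft_force: [-0.2, 0.9, 0.6]
grip_width: 0.0878
clock: 2.95
tool_pos: [0.4338, 0.1063, 0.2407]
tcp_rot: [180.0, 0.0, 158.8]
ft_force: [-0.3, 1.3, 0.3]
grip_width: 0.074
2.95 [0.43377596 0.10625238 0.24074214] [1.79964838e+02 4.19997691e-03 1.58780165e+02] 0.07402957328037162
t [] [216.95828767 249.35728764]
s [([266.9, 263.7], 0.52)] [263.66160982 254.3073581 ]
```

View pics/e.png

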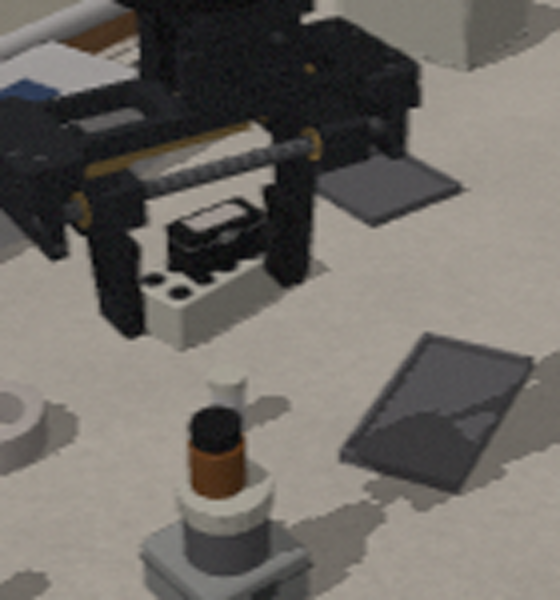

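The fingers stand squarely above the vial: tips at (125,325) and (290,275), cap at (215,420). Descending.

```bash
python3 -m pendant '[0,0,2,0,0,0,4,0,0,0,6,0,0,0,7.5,0,0,0,8.6,0,0,0,9.3,0,0,0,9.3,0,0,0,9.3,0]' 5.5
python3 -m pendant '[0,0,0,0,0,0,0,0,0,0,0,0,0,0,0,0,0,0,0,0,0,0,-0.3,0,0,0,-1,0,0,0,-2.5,0,0,0,-4,0,0,0,-5,0,0,0,-5.3,0,0,0,-5.3,0]' 0 12
```

```text
clock: 3.95
tool_pos: [0.4335, 0.1069, 0.148]
tcp_rot: [180.0, 0.0, 158.9]
ft_force: [0.6, 0.8, 0.7]
grip_width: 0.055
clock: 5.15
tool_pos: [0.4337, 0.1064, 0.2011]
tcp_rot: [180.0, 0.0, 158.9]
ft_force: [-0.3, 1.2, -0.4]
grip_width: 0.0272
```

```bash
python3 -m pendant '[0.5,1.3,0,0,1.2,3.3,0,0,2,5.5,0,0,2.9,8,0,0,3.9,10.6,0,0,4.7,12.8,0,0,5.4,14.7,0,0,5.8,15.8,0,0,6,16.3,0,0,6,16.3,0,0,6,16.3,0,0]'
python3 -m pendant '[0,0,2,0,0,0,5,0,0,0,7.5,0,0,0,9.5,0,0,0,11,0,0,0,11.8,0,0,0,12.1,0,0,0,12.3,0,0,0,12.4,0,0,0,12.4,0,0,0,12.4,0]'
python3 - <<'E'
from h import *
s=camera("side");save(s,"f.png",6,(150,290,250,390))
for p in((.4365,.280,.003),(.4365,.28,.039)):print((proj(s,p)-[150,290])*6)
E
```

```text
clock: 6.25
tool_pos: [0.4363, 0.2787, 0.2005]
tcp_rot: [-179.9, 0.0, 158.8]
ft_force: [0.6, -0.3, -0.3]
grip_width: 0.0279
clock: 7.35
tool_pos: [0.4365, 0.2802, 0.0772]
tcp_rot: [180.0, 0.0, 158.9]
ft_force: [0.8, -0.4, -1.3]
grip_width: 0.0277
[304.3426814  365.07667211]
[289.32888849 277.88327766]
```

View pics/f.png

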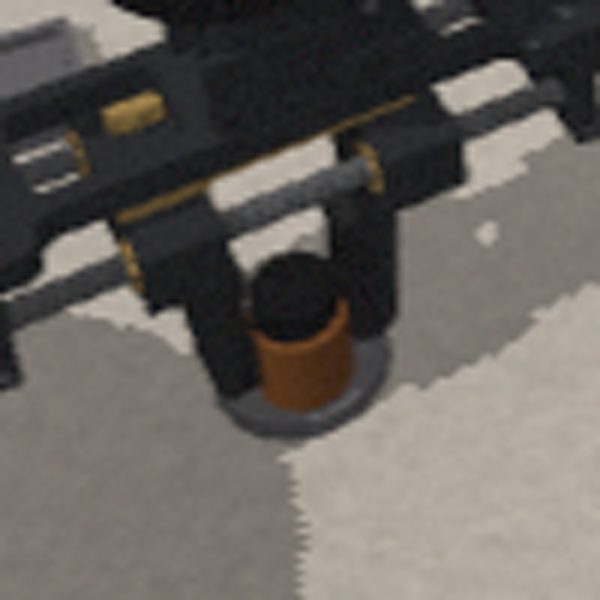

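The vial base sits at about (308,383), inside the tray, whose lip spans columns 225–392. It is centred to within a few mm, so I'll release it.

```bash
python3 -m pendant '[0,0,0,0,0,0,0,0,0,0,0,0,0,0,0,0,0,0,0,0,0,0,-1,0,0,0,-3,0,0,0,-6,0,0,0,-9,0,0,0,-11.5,0,0,0,-12.4,0,0,0,-12.4,0]' 5
python3 -m pendant '[-0.8,-2.2,0,0,-1.6,-4.7,0,0,-2.5,-7.2,0,0,-3.4,-9.8,0,0,-4.2,-12.3,0,0,-5,-14.5,0,0,-5.5,-16,0,0,-5.65,-16.4,0,0,-5.65,-16.4,0,0]' 7.2
python3 - <<'E'
from h import *
o=get_obs();print(o["tool_pos"])
s=camera("side");print(look_for(s,"vial"),look_for(s,"jar"))
save(s,"g.png",4,(170,170,330,310))
E
```

```text
clock: 8.6
tool_pos: [0.4368, 0.2803, 0.202]
tcp_rot: [179.9, 0.1, 158.9]
ft_force: [0.1, 0.6, -1.0]
grip_width: 0.0501
clock: 9.5
tool_pos: [0.4296, 0.1064, 0.2]
tcp_rot: [-180.0, -0.1, 158.8]
ft_force: [-0.4, 0.1, 0.4]
grip_width: 0.072
[0.42956535 0.10643885 0.19999906]
[{'point': [203.2, 344.4], 'conf': 0.72}] [{'point': [266.0, 277.2], 'conf': 0.61}]
```

View pics/g.png

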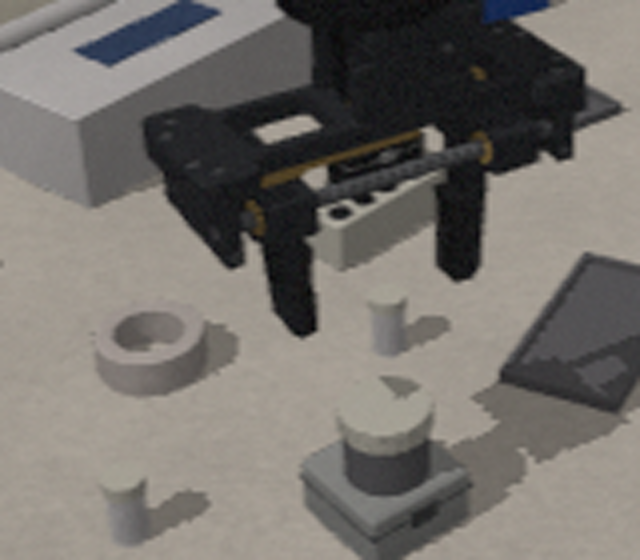

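The lid top centre is at (384,405) in the crop.

```bash
python3 - <<'E'
from h import *
s=camera("side");print(at(s,(170+384/4,170+403/4),.074))
E
python3 -m pendant '[0,0,2,0,0,0,4,0,0,0,6,0,0,0,7.5,0,0,0,8.6,0,0,0,9.1,0,0,0,9.1,0,0,0,9.1,0]'
python3 -m pendant '[0,0,0,0,0,0,0,0,0,0,0,0,0,0,0,0,0,0,0,0,0,0,-0.3,0,0,0,-1,0,0,0,-3,0,0,0,-5.5,0,0,0,-8,0,0,0,-9,0,0,0,-9.1,0]' 0 20
```

```text
[0.42788587 0.10782983 0.074     ]
clock: 10.5
tool_pos: [0.43, 0.1071, 0.11]
tcp_rot: [180.0, 0.0, 158.9]
ft_force: [-0.2, -0.1, -0.3]
grip_width: 0.0722
clock: 11.7
tool_pos: [0.4304, 0.1066, 0.2023]
tcp_rot: [179.9, 0.1, 158.8]
ft_force: [-0.7, -0.2, -0.6]
grip_width: 0.0456
```

```bash
python3 -m pendant '[-0.6,-1.6,0,0,-1.8,-4.8,0,0,-3.3,-8.8,0,0,-4.8,-12.8,0,0,-6.3,-16.8,0,0,-7.8,-20.8,0,0,-9.3,-24.8,0,0,-10.8,-28.8,0,0,-12.3,-32.8,0,0,-13.5,-36,0,0,-14.1,-37.7,0,0,-14.1,-37.7,0,0]'
python3 -m pendant '[0,0,2,0,0,0,5,0,0,0,7.5,0,0,0,9.5,0,0,0,11,0,0,0,11.6,0,0,0,11.9,0,0,0,12.1,0,0,0,12.2,0,0,0,12.2,0,0,0,12.2,0]'
python3 - <<'E'
from h import *
s=camera("side");save(s,"hh.png",6,(310,150,430,250))
E
```

```text
clock: 12.9
tool_pos: [0.4241, -0.2989, 0.1997]
tcp_rot: [-179.9, -0.1, 158.5]
ft_force: [-1.0, -0.6, -0.9]
grip_width: 0.0456
clock: 14.0
tool_pos: [0.4256, -0.2959, 0.0791]
tcp_rot: [180.0, 0.0, 158.9]
ft_force: [-0.2, -0.4, -1.1]
grip_width: 0.0456
```

View pics/hh.png

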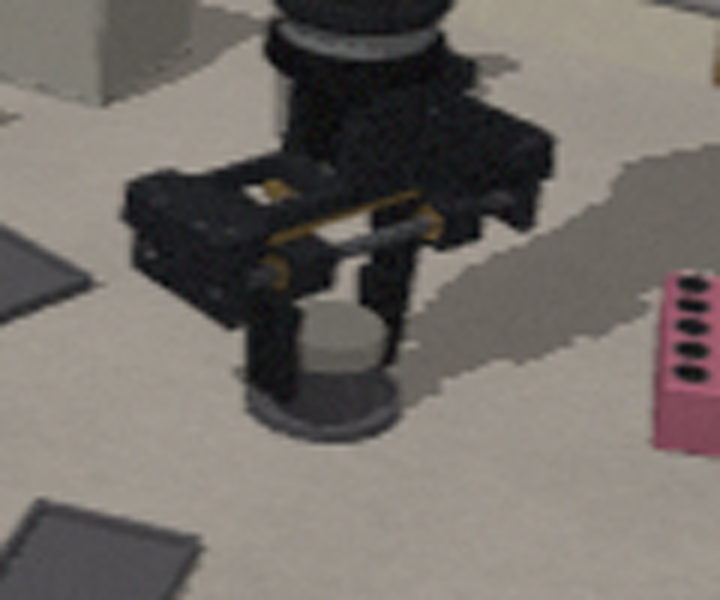

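Run:
```python
from h import *
s=camera("side")
for p in((.4256,-.2959,.043),(.4256,-.2959,.006)):print((proj(s,p)-[310,150])*6)
for uv in((248,400),(400,385),(330,437)): print(at(s,(310+uv[0]/6,150+uv[1]/6),.004))
print("lid right edge/top",at(s,(310+388/6,150+335/6),.043),at(s,(310+338/6,150+328/6),.043))
```

```text
[326.06296655 318.74024666]
[319.0229416  390.37634424]
[ 0.44867997 -0.27267759  0.004     ]
[ 0.39983509 -0.32481314  0.004     ]
[ 0.40433777 -0.26627189  0.004     ]
lid right edge/top [ 0.39695995 -0.29872732  0.043     ] [ 0.41744088 -0.2915039   0.043     ]
```

The side view puts the jar about 5 mm off along tool +x. I'll shift it -4 mm, which stays safe even if that reading is wrong, then release and retreat.

```bash
python3 -m pendant '[-0.1,0,-0.1,0,-0.25,0,-0.1,0,-0.4,0,-0.1,0,-0.4,0,0,0,-0.4,0,0.1,0,-0.4,0,0.1,0]'
python3 -m pendant '[0,0,0,0,0,0,0,0,0,0,0,0,0,0,0,0,0,0,0,0,0,0,-1,0,0,0,-3,0,0,0,-6,0,0,0,-9,0,0,0,-11.5,0,0,0,-12.2,0,0,0,-12.2,0]' 7.2
python3 plan.py 422 -297 201 158.87  615.5 -105.5 201 78
python3 plan.py 615.5 -105.5 201 78  615.5 -105.5 107 78  615.5 -105.5 220 78 608 277 220 62.2 608 277 76 62.2 608 277 200 62.2
```

```text
clock: 14.7
tool_pos: [0.4297, -0.2973, 0.0789]
tcp_rot: [-180.0, 0.1, 158.9]
ft_force: [-1.2, 0.3, 12.9]
grip_width: 0.0454
clock: 15.9
tool_pos: [0.4295, -0.2975, 0.2008]
tcp_rot: [-180.0, 0.1, 158.8]
ft_force: [-0.6, 0.8, 0.2]
grip_width: 0.0719
[ 615.5 -105.5  201.    78. ] -> x -11.15 y 24.84 z -0.00 tw 1.411
[ 615.5 -105.5  107.    78. ] -> x 0.00 y 0.00 z 9.40 tw -0.000
[ 615.5 -105.5  220.    78. ] -> x 0.00 y 0.00 z -11.30 tw -0.000
[608.  277.  220.   62.2] -> x 37.26 y -8.69 z -0.00 tw 0.276
[608.  277.   76.   62.2] -> x 0.00 y 0.00 z 14.40 tw -0.000
[608.  277.  200.   62.2] -> x 0.00 y 0.00 z -12.40 tw -0.000
```

```bash
python3 -m pendant '[-0.9,2,0,0.12,-1.8,4.2,0,0.25,-2.7,6.4,0,0.38,-3.6,8.6,0,0.51,-4.5,10.8,0,0.64,-5.4,13,0,0.77,-6.4,15.2,0,0.9,-7.4,17.5,0,1.03,-8.5,20,0,1.16,-9.5,22.4,0,1.29,-10.4,24.6,0,1.41,-10.4,24.6,0,1.41]' 6
python3 - <<'E'
from h import *
o=get_obs();print(o["tool_pos"],o["tcp_rot"])
s=camera("side");t=camera("top")
a=cv2.resize(s["frame"][170:250,330:400],None,fx=5,fy=5);b=cv2.resize(s["frame"][160:260,230:310],None,fx=5,fy=5)
d=cv2.resize(t["frame"][225:275,335:385],None,fx=6,fy=6)
im=np.zeros((520,750,3),np.uint8);im[:400,:350]=a;im[:500,350:750]=b;im=cv2.copyMakeBorder(im,0,80,0,0,0);im[290:590,0:300]=d
cv2.imwrite("pics/i.png",im[:,:,::-1])
for c in(t,s):print([d for d in look_for(c,"jar")[:2]],look_for(c,"jar_tray")[:2])
E
```

```text
clock: 17.1
tool_pos: [0.6166, -0.1006, 0.198]
tcp_rot: [-180.0, -0.1, 78.4]
ft_force: [0.2, 0.0, 0.4]
grip_width: 0.06
[ 0.61660527 -0.1005869   0.19803129] [-1.79978557e+02 -1.07949432e-01  7.83598009e+01]
[{'point': [358.4, 247.2], 'conf': 0.53}] [{'point': [353.0, 254.6], 'conf': 0.72}]
[{'point': [363.1, 206.7], 'conf': 0.62}, {'point': [261.1, 221.5], 'conf': 0.44}] [{'point': [363.0, 206.9], 'conf': 0.71}, {'point': [362.4, 220.0], 'conf': 0.54}]
```

View pics/i.png

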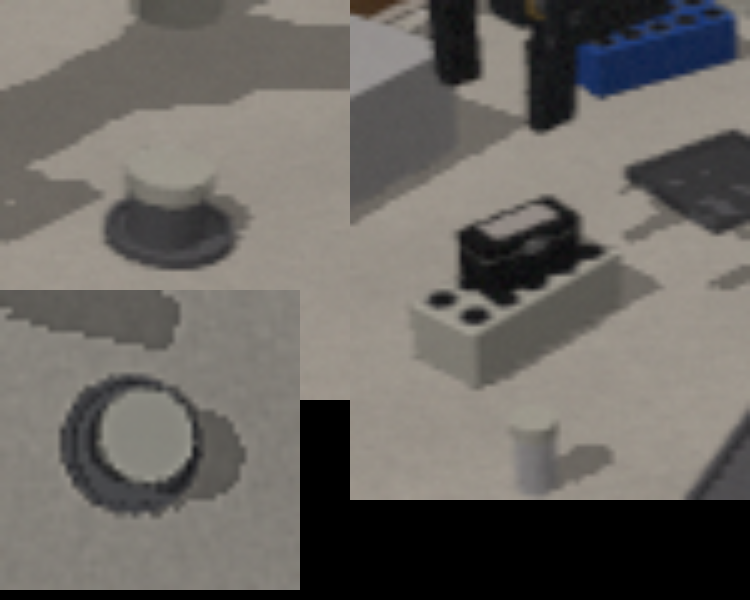

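The jar stands upright in its tray: lid centre (150,435) against tray centre (131,445) in the top crop, where height parallax matters. Checking that and refining the slide box.

Run:
```python
from h import *
s=camera("side");t=camera("top")
T=lambda u,v,z:np.round(at(t,(335+u/6-.4,225+(v-290)/6-.4),z)*1000,1)
A=lambda u,v,z:np.round(at(s,(330+u/5-.4,170+v/5-.4),z)*1000,1)
print("T lid",T(150,435,.043),"tray",T(131,445,.004),"S lid",A(170,170,.043),"tray",A(170,228,.005))
B=lambda u,v,z:np.round(at(s,(230+(u-350)/5-.4,160+v/5-.4),z)*1000,1)[:2]
P=np.array([B(*p,.064) for p in((460,236),(549,197),(580,215),(490,254))]);print(P.tolist(),P.mean(0))
print("label c",B(517,226,.064))
# black mask fit in top view
g=t["frame"].astype(int);L=look_for(t,"slide_box");print(L[:1])
```

```text
T lid [ 430.2 -298.8   43. ] tray [ 427.7 -297.9    4. ] S lid [ 426.  -292.4   43. ] tray [ 425.  -297.5    5. ]
[[629.9, -76.7], [619.6, -135.3], [594.3, -129.7], [605.6, -71.9]] [ 612.35 -103.4 ]
label c [ 613.1 -101.7]
[]
```

```bash
python3 -m pendant '[0,0,1.5,0,0,0,3.5,0,0,0,5.5,0,0,0,7.3,0,0,0,8.6,0,0,0,9.3,0,0,0,9.3,0,0,0,9.3,0]' 5
python3 -m pendant '[0,0,0,0,0,0,0,0,0,0,0,0,0,0,0,0,0,0,0,0,0,0,-0.3,0,0,0,-1,0,0,0,-3,0,0,0,-5.5,0,0,0,-8.5,0,0,0,-11,0,0,0,-11.3,0]' 0 20
python3 plan.py 615.5 -105 220 78 608 277 220 62.2
```

```text
clock: 18.35
tool_pos: [0.6152, -0.1053, 0.107]
tcp_rot: [180.0, -0.0, 78.1]
ft_force: [0.6, 0.1, 0.2]
grip_width: 0.0503
clock: 19.55
tool_pos: [0.6166, -0.1056, 0.2232]
tcp_rot: [179.6, -0.0, 78.1]
ft_force: [0.2, -0.5, -1.2]
grip_width: 0.0275
[608.  277.  220.   62.2] -> x 37.21 y -8.68 z -0.00 tw 0.276
```

```bash
python3 -m pendant '[1.5,-0.4,0,0.01,4.7,-1.1,0,0.03,8.5,-2,0,0.06,12.3,-2.9,0,0.09,16.1,-3.8,0,0.12,19.9,-4.7,0,0.15,23.7,-5.5,0,0.18,27.5,-6.4,0,0.21,31.3,-7.3,0,0.24,34.8,-8.1,0,0.26,37.2,-8.7,0,0.276,37.2,-8.7,0,0.276]'
python3 -m pendant '[0,0,1.5,0,0,0,4.5,0,0,0,7.5,0,0,0,10,0,0,0,12,0,0,0,12.8,0,0,0,12.8,0,0,0,12.8,0]'
python3 - <<'E'
from h import *
s=camera("side");t=camera("top")
im=np.hstack([cv2.resize(s["frame"][265:345,90:190],None,fx=4,fy=5),cv2.resize(t["frame"][165:225,130:200],None,fx=5,fy=6.6667)[:400]])
cv2.imwrite("pics/j.png",im[:,:,::-1]);print(im.shape)
E
```

```text
clock: 20.75
tool_pos: [0.6032, 0.284, 0.2173]
tcp_rot: [-179.7, -0.1, 62.7]
ft_force: [-1.2, 1.0, -0.4]
grip_width: 0.0279
clock: 21.55
tool_pos: [0.607, 0.276, 0.092]
tcp_rot: [180.0, -0.0, 62.2]
ft_force: [-0.7, 0.9, -0.1]
grip_width: 0.028
(400, 750, 3)
```

View pics/j.png

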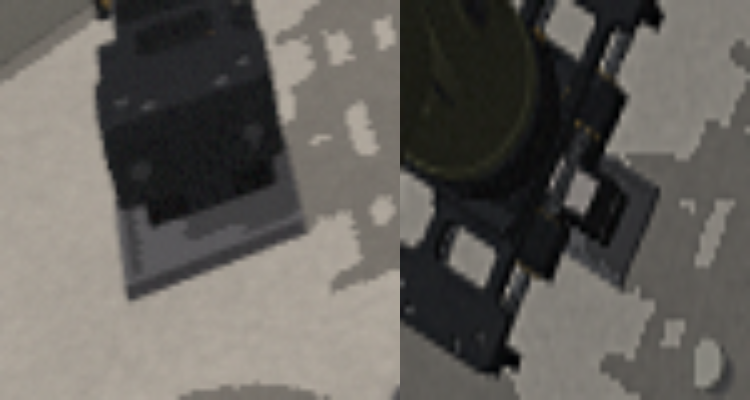

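Run:
```python
from h import *
t=camera("top")
T=lambda u,v,z:np.round(at(t,(130+(u-400)/5-.4,165+v/6.667-.4),z)*1000,1)
print("box end corners",T(627,195,.05),T(600,246,.05),"tray",T(662,185,.004),T(625,288,.004))
y=np.radians(-27.8);d=np.array([np.sin(y),-np.cos(y)])
print("expected box end mid",np.array([607,276])+30*d,"tray end mid",np.array([608,277])+42*d)
```

```text
box end corners [602.3 237.2  50. ] [579.9 252.4  50. ] tray [616.5 227.8   4. ] [569.1 249.4   4. ]
expected box end mid [593.00840079 249.46257074] tray end mid [588.41176111 239.84759904]
```

```bash
python3 -m pendant '[0.15,0.1,0.2,0,0.3,0.2,0.6,0,0.3,0.2,1,0,0.3,0.2,1.3,0,0.3,0.2,1.5,0,0.3,0.2,1.6,0,0.3,0.2,1.65,0,0.3,0.2,1.65,0]'
python3 -m pendant '[0,0,0,0,0,0,0,0,0,0,0,0,0,0,0,0,0,0,0,0,0,0,-1,0,0,0,-3,0,0,0,-6,0,0,0,-9,0,0,0,-12,0,0,0,-14.5,0,0,0,-14.5,0]' 4.5
python3 plan.py 610 279.5 221 62.2 431 107 180 78.7 431 107 108.5 78.7
```

```text
clock: 22.5
tool_pos: [0.6094, 0.2784, 0.0763]
tcp_rot: [-180.0, 0.0, 62.3]
ft_force: [-3.7, -1.1, 7.9]
grip_width: 0.0279
clock: 23.7
tool_pos: [0.612, 0.2791, 0.225]
tcp_rot: [179.7, -0.4, 62.3]
ft_force: [-0.2, 0.2, 0.7]
grip_width: 0.0451
[431.  107.  180.   78.7] -> x -23.61 y -7.79 z 4.10 tw -0.288
[431.  107.  108.5  78.7] -> x 0.00 y 0.00 z 7.15 tw -0.000
```

```bash
python3 -m pendant '[-1,-0.3,0.1,-0.02,-3,-1,0.4,-0.05,-6,-2,0.9,-0.08,-9,-3,1.4,-0.11,-12,-4,1.9,-0.14,-15,-5,2.4,-0.17,-18,-6,3,-0.21,-20.5,-6.8,3.5,-0.25,-22.5,-7.4,3.9,-0.275,-23.6,-7.8,4.1,-0.288,-23.6,-7.8,4.1,-0.288,-23.6,-7.8,4.1,-0.288]' 8.8
python3 - <<'E'
from h import *
o=get_obs();print(o["tool_pos"],o["tcp_rot"])
s=camera("side");t=camera("top")
im=np.hstack([cv2.resize(s["frame"][265:345,90:190],None,fx=4,fy=5),cv2.resize(t["frame"][165:225,130:190],None,fx=6.66667,fy=6.6667)[:400]])
im=np.vstack([im,np.zeros((200,800,3),np.uint8)]);im[400:]=cv2.resize(s["frame"][260:320,200:330],None,fx=6,fy=5)[80:280,:780][:, :].copy().repeat(1,1) if False else im[400:]
cc=cv2.resize(s["frame"][275:325,200:300],None,fx=4,fy=4);im[400:600,:400]=cc
cv2.imwrite("pics/k.png",im[:,:,::-1]);print(im.shape)
E
```

```text
clock: 24.9
tool_pos: [0.4314, 0.1062, 0.1791]
tcp_rot: [180.0, -0.0, 78.7]
ft_force: [0.3, 0.4, 0.3]
grip_width: 0.0879
[0.43139375 0.10620963 0.17912005] [ 1.79975828e+02 -3.28397598e-02  7.87491685e+01]
(600, 800, 3)
```

View pics/k.png

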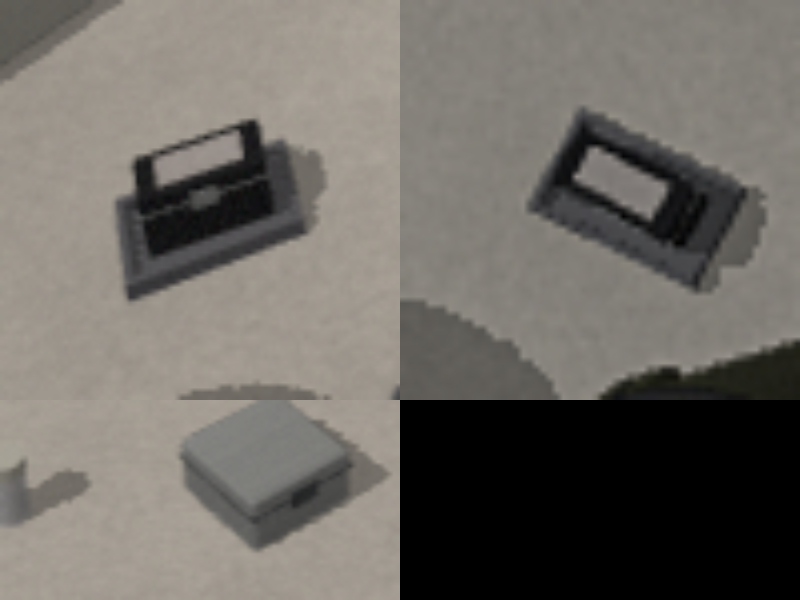

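The slide box stands in its tray with its label centre at (622,182) against tray centre (637,200) in the top crop. The steel box is unmoved. Next come the numeric checks.

Run:
```python
from h import *
s=camera("side");t=camera("top")
T=lambda u,v,z:np.round(at(t,(130+(u-400)/6.667-.4,165+v/6.667-.4),z)*1000,1)
A=lambda u,v,z:np.round(at(s,(90+u/4-.4,265+v/5-.4),z)*1000,1)
print("T label",T(622,182,.033),"tray",T(637,201,.004))
print("S label",A(198,155,.033),"base front corners",A(152,255,.003),A(272,213,.003),"tray front base corners",A(130,299,0),A(306,234,0), "top corners",A(135,157,.033),A(258,120,.033),A(268,178,.033),A(142,215,.033))
C=lambda u,v,z:at(s,(200+u/4-.4,275+(v-400)/4-.4),z)*1000
P=[C(182,458,.034),C(258,513,.034),C(352,462,.034)];print("steel",(P[0]+P[2])/2,P[0]-P[1],P[1]-P[2])
```

```text
T label [612.6 277.3  33. ] tray [610.  278.6   4. ]
S label [611.9 276.7  33. ] base front corners [614.5 307.9   3. ] [586.5 258.3   3. ] tray front base corners [605.9 326.3   0. ] [566.3 253.8   0. ] top corners [635.8 295.9  33. ] [605.3 246.3  33. ] [573.6 264.1  33. ] [604.9 312.5  33. ]
steel [422.91595814 115.21328554  34.        ] [55.09886465 -7.11747177  0.        ] [14.03962103 55.09011516  0.        ]
```

```bash
python3 -m pendant '[0,0,2,0,0,0,4.5,0,0,0,7,0,0,0,8.8,0,0,0,10,0,0,0,10.5,0,0,0,10.5,0,0,0,10.5,0]'
python3 -m pendant '[0,0,0,0,0,0,0,0,0,0,0,0,0,0,0,0,0,0,0,0,0,0,-0.3,0,0,0,-1,0,0,0,-3,0,0,0,-5.5,0,0,0,-8,0,0,0,-10,0,0,0,-10.5,0]' 0 30
python3 plan.py 431 107 180 78.7 620 -298 180 74.4 620 -298 77 74.4
```

```text
clock: 25.9
tool_pos: [0.4381, 0.1064, 0.0811]
tcp_rot: [-179.3, 0.7, 78.8]
ft_force: [-0.5, -0.1, 0.1]
grip_width: 0.0882
clock: 27.1
tool_pos: [0.44, 0.1068, 0.1885]
tcp_rot: [-179.4, 0.6, 78.7]
ft_force: [0.1, 0.6, -2.7]
grip_width: 0.0618
[ 620.  -298.   180.    74.4] -> x -36.01 y 26.47 z -0.00 tw 0.075
[ 620.  -298.    77.    74.4] -> x 0.00 y 0.00 z 10.30 tw -0.000
```

```bash
python3 plan.py 440 106.8 188.5 78.7 620 -298 188.5 74.4
python3 -m pendant '[-1.4,1,0,0,-4.4,3,0,0.01,-7.9,5.3,0,0.02,-11.4,7.7,0,0.02,-14.9,10.1,0,0.03,-18.4,12.5,0,0.04,-21.9,15,0,0.05,-25.4,17.6,0,0.055,-28.9,20.3,0,0.06,-32.2,23,0,0.07,-34.8,25,0,0.075,-36,25.6,0,0.075]'
python3 -m pendant '[0,0,1,0,0,0,3,0,0,0,5,0,0,0,6.5,0,0,0,7.5,0,0,0,8,0,0,0,8,0,0,0,8,0]'
python3 - <<'E'
from h import *
s=camera("side");t=camera("top")
im=np.hstack([cv2.resize(s["frame"][155:235,255:355],None,fx=4,fy=4),cv2.resize(t["frame"][150:220,315:385],None,fx=5,fy=5)[:320]])
cv2.imwrite("pics/l.png",im[:,:,::-1]);print(im.shape)
E
```

```text
[ 620.  -298.   188.5   74.4] -> x -36.17 y 25.58 z -0.00 tw 0.075
clock: 28.3
tool_pos: [0.6201, -0.3007, 0.1857]
tcp_rot: [-179.3, 0.9, 74.2]
ft_force: [-0.7, 0.3, -1.9]
grip_width: 0.0618
clock: 29.1
tool_pos: [0.6195, -0.2967, 0.108]
tcp_rot: [-179.3, 0.8, 74.5]
ft_force: [0.1, -0.8, -2.8]
grip_width: 0.0618
(320, 750, 3)
```

View pics/l.png

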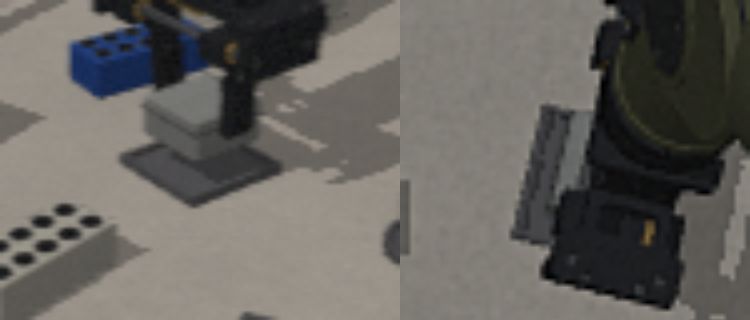

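The box hovers over its tray: box bottom corners at (147,133) and (205,160), tray corners at (120,158), (195,205) and (282,165). The yaw matches.

Run:
```python
from h import *
s=camera("side");t=camera("top")
A=lambda u,v,z:at(s,(255+u/4-.4,155+v/4-.4),z)[:2]*1000
l,f=A(147,133,.027),A(205,160,.027);tl,tf,tr=A(120,158,.006),A(195,205,.0),A(282,165,.006)
print(l,f,f-l,"tray",tl,tf,tr,(tl+tr)/2)
ex=(l-f)/np.linalg.norm(l-f);ey=np.array([ex[1],-ex[0]])
print("box c",(l+f)/2+31*ey, "alt",A(205-0,160,.027))
T=lambda u,v,z:at(t,(315+(u-400)/5-.4,150+v/5-.4),z)[:2]*1000
print("top tray left",T(545,105,.006),T(514,238,.006),"box left edge",T(570,112,.06),T(557,190,.06))
```

```text
[ 654.99963346 -278.70660576] [ 595.99676382 -268.995988  ] [-59.00286964   9.71061776] tray [ 671.50300191 -266.93380957] [ 591.36534634 -250.49547368] [ 568.0304531  -328.51423642] [ 619.7667275 -297.724023 ]
box c [ 620.46398108 -304.43980213] alt [ 595.99676382 -268.995988  ]
top tray left [ 675.66230242 -270.26702149] [ 591.96564343 -247.17236472] box left edge [ 656.53062778 -274.31583838] [ 609.52734321 -264.32019503]
```

```bash
python3 -m pendant '[0.1,0,0.3,0,0.25,0,0.8,0,0.25,0,1.4,0,0.25,0,1.9,0,0.25,0,2.2,0,0.25,0,2.3,0,0.25,0,2.35,0,0.25,0,2.35,0]'
```

```text
clock: 30.1
tool_pos: [0.6189, -0.2944, 0.0845]
tcp_rot: [-179.2, 0.8, 74.5]
ft_force: [-3.0, 0.4, 4.0]
grip_width: 0.0618
```

```bash
python3 -m pendant '[0,0,0,0,0,0,0,0,0,0,0,0,0,0,0,0,0,0,0,0,0,0,-0.5,0,0,0,-2,0,0,0,-4,0,0,0,-7,0,0,0,-9.5,0,0,0,-10,0,0,0,-10,0]' 8
python3 plan.py 619 -294.5 184.5 74.4 617.5 -104 184.5 85
```

```text
clock: 31.3
tool_pos: [0.6214, -0.2938, 0.1854]
tcp_rot: [-179.4, 0.8, 74.5]
ft_force: [-0.9, 0.0, -0.8]
grip_width: 0.08
[ 617.5 -104.   184.5   85. ] -> x 18.31 y -5.27 z -0.00 tw -0.185
```

```bash
python3 -m pendant '[0.8,-0.2,0,-0.01,2.5,-0.7,0,-0.03,5,-1.5,0,-0.06,7.7,-2.3,0,-0.09,10.5,-3.1,0,-0.12,13.3,-4,0,-0.14,15.8,-4.7,0,-0.16,17.6,-5.3,0,-0.18,18.4,-5.5,0,-0.185,18.4,-5.5,0,-0.185,18.4,-5.5,0,-0.185]' 8
python3 - <<'E'
from h import *
o=get_obs();print(o["tool_pos"],o["tcp_rot"])
s=camera("side");t=camera("top")
im=np.hstack([cv2.resize(s["frame"][155:255,215:345],None,fx=4,fy=4),cv2.resize(t["frame"][150:220,325:380],None,fx=5,fy=5.7143)[:400]])
cv2.imwrite("pics/m.png",im[:,:,::-1]);print(im.shape)
E
```

```text
clock: 32.4
tool_pos: [0.617, -0.103, 0.1817]
tcp_rot: [-179.1, 0.7, 85.0]
ft_force: [-0.2, -0.8, 0.4]
grip_width: 0.0799
[ 0.61696502 -0.10304851  0.18173714] [-179.12148554    0.69374604   85.00203425]
(400, 795, 3)
```

View pics/m.png

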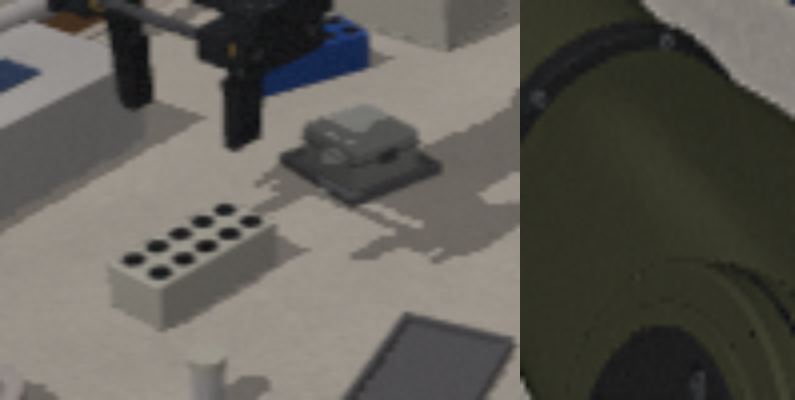

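```bash
python3 - <<'E'
from h import *
s=camera("side")
A=lambda u,v,z:at(s,(215+u/4-.4,155+v/4-.4),z)[:2]*1000
l,f,r=A(110,270,.034),A(162,298,.034),A(275,228,.034);print(l,f,r,"c",(l+r)/2,"yaw",np.degrees(np.arctan2(-(f-r)[0],(f-r)[1])))
print("steel top c",A(360,128,.037),"front tray corner",A(350,203,0),"steel",look_for(s,"steel_box")[:1])
E
python3 -m pendant '[-0.3,0,1.5,0,-0.7,0,3.5,0,-1,0,5.5,0,-1,0,7.5,0,-1,0,9,0,-1,0,9.7,0,-1,0,9.8,0,-1,0,9.8,0]' 8
```

```text
[633.74169767 -42.52245865] [585.81029324 -37.47768507] [ 581.77120753 -145.40997924] c [607.7564526  -93.96621895] yaw -2.14314562231928
steel top c [ 616.73321876 -292.11949525] front tray corner [ 595.92932662 -250.75759628] steel [{'point': [303.9, 192.5], 'conf': 0.64}]
clock: 33.4
tool_pos: [0.615, -0.1124, 0.0844]
tcp_rot: [-179.2, 0.6, 85.1]
ft_force: [0.4, 0.2, 0.9]
grip_width: 0.0799
```

```bash
python3 -m pendant '[0,0,0,0,0,0,0,0,0,0,0,0,0,0,0,0,0,0,0,0,0,0,0,0,0,0,-0.3,0,0,0,-1,0,0,0,-2.5,0,0,0,-4.5,0,0,0,-6,0,0,0,-6,0]' 0 40
python3 - <<'E'
from h import *
o=get_obs();print(o["tool_pos"],o["tcp_rot"])
s=camera("side")
im=cv2.resize(s["frame"][150:250,210:340],None,fx=6,fy=6)
cv2.imwrite("pics/n.png",im[:,:,::-1]);print(im.shape)
E
```

```text
clock: 34.6
tool_pos: [0.6172, -0.1118, 0.1471]
tcp_rot: [-179.4, 0.6, 85.1]
ft_force: [0.3, 0.6, -2.0]
grip_width: 0.0481
[ 0.61722429 -0.11184312  0.14709319] [-179.4367434     0.58537248   85.06697126]
(600, 780, 3)
```

View pics/n.png

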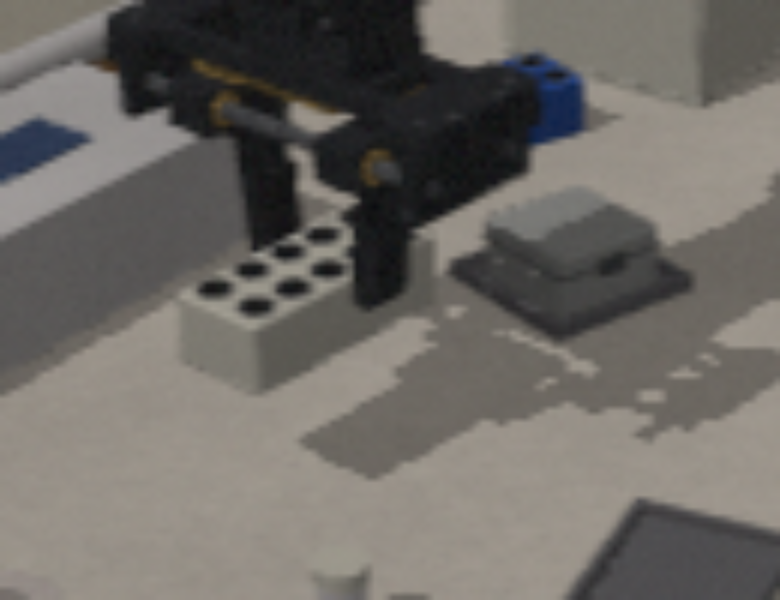

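The rack hangs level in the grip, with the finger at column 380 between the rack's front corners at columns 258 and 432, so the grip is off-centre. Quantifying that offset.

Run:
```python
from h import *
s=camera("side")
A=lambda u,v,z:at(s,(210+u/6-.4,150+v/6-.4),z)[:2]*1000
a,b=A(258,392,.063),A(432,311,.063);print("bottom edge",a,b,a-b,(a+b)/2)
a,b=A(254,331,.097),A(434,240,.097);print("top edge",a,b,a-b,(a+b)/2)
print("tip",A(380,304,.083))
for k in(0,12,18,24):
  y=np.radians(-5);c=np.array([617.2,-111.8])+k*np.array([-np.sin(y),np.cos(y)])
  for sx,sy in((-24,55),(-24,-55)):
    p=c+sx*np.array([np.cos(y),np.sin(y)])+sy*np.array([-np.sin(y),np.cos(y)]);print(k,(proj(s,[*p/1000,.063])-[210,150]+.4)*6)
```

```text
bottom edge [602.20915676 -49.13923023] [ 586.74412905 -145.14350161] [15.46502771 96.00427138] [594.4766429  -97.14136592]
top edge [595.69836191 -42.13130868] [ 586.18239368 -146.78009806] [  9.51596823 104.64878938] [590.9403778  -94.45570337]
tip [ 585.5142896  -108.75676484]
0 [274.90221275 389.21545094]
0 [455.9619238 292.5982765]
12 [253.60256044 400.58138216]
12 [437.37114044 302.51869971]
18 [242.82913843 406.33030105]
18 [427.9750159  307.53266443]
24 [231.97203924 412.1238718 ]
24 [418.51076227 312.58298423]
```

```bash
python3 plan.py 617 -111.8 147 85.1 434 -103.7 147 102.4
python3 -m pendant '[0.1,-0.6,-0.2,-0.01,0,-2,-0.5,-0.04,-0.1,-4,-0.5,-0.07,-0.2,-6.2,-0.5,-0.1,-0.3,-8.5,-0.5,-0.14,-0.4,-10.8,-0.5,-0.18,-0.5,-13,-0.5,-0.22,-0.6,-15.2,-0.5,-0.25,-0.7,-17,-0.5,-0.28,-0.75,-18.1,-0.5,-0.3,-0.75,-18.3,-0.5,-0.302,-0.75,-18.3,-0.5,-0.302]'
python3 -m pendant '[0,0,1,0,0,0,2.5,0,0,0,3.8,0,0,0,4.5,0,0,0,4.8,0,0,0,4.8,0,0,0,4.8,0]'
python3 - <<'E'
from h import *
s=camera("side")
im=cv2.resize(s["frame"][180:290,250:380],None,fx=5,fy=5)
cv2.imwrite("pics/o.png",im[:,:,::-1]);print(im.shape)
E
```

```text
[ 434.  -103.7  147.   102.4] -> x -0.76 y -18.30 z -0.00 tw -0.302
clock: 35.9
tool_pos: [0.4326, -0.1035, 0.1518]
tcp_rot: [-179.0, 0.3, 102.4]
ft_force: [0.2, -0.4, -0.5]
grip_width: 0.0476
clock: 36.6
tool_pos: [0.4325, -0.1041, 0.1041]
tcp_rot: [-179.0, 0.3, 102.4]
ft_force: [-0.5, 0.1, -2.1]
grip_width: 0.0476
(550, 650, 3)
```

View pics/o.png

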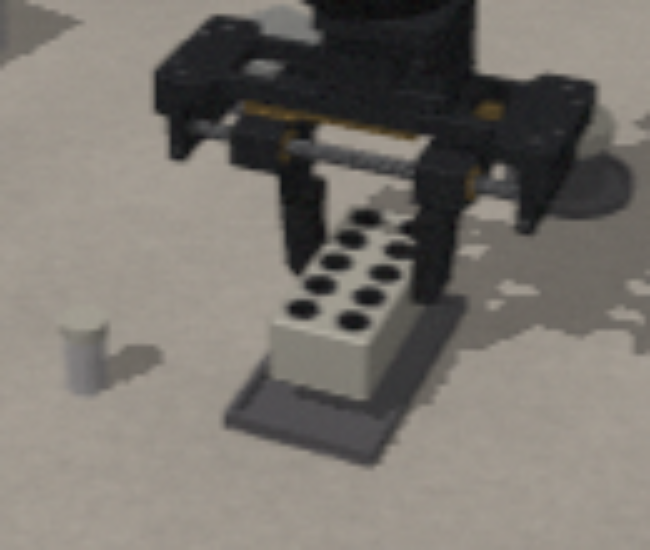

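The rack hovers aligned over its tray: near bottom corners (273,382) and (368,397), tray corners (226,422), (372,463) and (467,298). That was the last picture I may view, so further checks are numeric.

Run:
```python
from h import *
s=camera("side")
A=lambda u,v,z:at(s,(250+u/5-.4,180+v/5-.4),z)[:2]*1000
l,r=A(273,382,.0197),A(368,397,.0197);tl,tr,tf=A(226,424,.002),A(372,464,.001),A(467,298,.008)
y=np.radians(12.4);ex=np.array([np.cos(y),np.sin(y)]);ey=np.array([-ex[1],ex[0]])
print("rack edge",l,r,l-r,"c",(l+r)/2-55*ey);print("tray",tl,tr,tf,"edge",tl-tr,"c",(tl+tr)/2-67*ey,"c2",(tl+tf)/2)
d=((tl+tr)/2-67*ey)-((l+r)/2-55*ey);print("shift along rack x,y",d@ex,d@ey)
```

```text
rack edge [437.22208643 -35.19459708] [396.69934705 -51.34768268] [40.52273939 16.15308559] c [428.77115973 -96.98811519]
tray [449.61878989 -16.10679889] [381.76466693 -32.59236322] [ 409.20051432 -160.77994898] edge [67.85412296 16.48556433] c [430.07899533 -89.7866237 ] c2 [429.4096521  -88.44337394]
shift along rack x,y 2.8237413982415163 6.752658591785543
```

```bash
python3 -m pendant '[0.2,0.1,0.1,0,0.45,0.15,0.3,0,0.45,0.15,0.7,0,0.45,0.15,1.1,0,0.45,0.15,1.4,0,0.45,0.15,1.55,0,0.45,0.15,1.65,0,0.45,0.15,1.65,0]'
```

```text
clock: 37.5
tool_pos: [0.4321, -0.0995, 0.0875]
tcp_rot: [-179.0, 0.3, 102.4]
ft_force: [-1.0, 0.3, 0.2]
grip_width: 0.0475
```

```bash
python3 -m pendant '[0,0,0.05,0,0,0,0.05,0,0,0,0.05,0,0,0,0.05,0,0,0,0.05,0,0,0,0.05,0,0,0,-1,0,0,0,-3,0,0,0,-6,0,0,0,-9,0,0,0,-11,0,0,0,-11,0]' 6.5
python3 -m pendant '[0,3,-1,0,0,7,-3,0,0,11,-5,0,0,15,-7,0,0,18,-9,0,0,20,-10,0,0,20,-10,0]'
python3 - <<'E'
from h import *
o=get_obs();print(o["clock"],o["tool_pos"],o["ft_force"])
C={"tube_rack":.037,"steel_box":.037,"jar":.043,"slide_box":.033,"vial":.039}
Tr={"tube_rack":(430,-90),"steel_box":(620,-298),"jar":(426,-297),"slide_box":(609,278),"vial":(436.5,280)}
for n in("side","top"):
    c=camera(n)
    for k,z in C.items(): print(n,k,Tr[k],[(np.round(at(c,d["point"],z*.6)[:2]*1000),round(d["conf"],2)) for d in look_for(c,k)[:3]])
    if n=="side":
        # rack white top mask
        f=c["frame"].astype(int);m=((f.min(2)>130)).astype(np.uint8)
        u=proj(c,(.43,-.09,.037)).astype(int);x0,y0=u-[45,40];sub=c["frame"][y0:y0+80,x0:x0+90]
        g=cv2.cvtColor(sub,cv2.COLOR_RGB2GRAY);print((x0,y0))
        for r in range(0,80,3): print("".join("#" if v>150 else "+" if v>120 else "-" if v>85 else "." for v in g[r]))
E
```

```text
clock: 38.7
tool_pos: [0.4349, -0.0988, 0.1994]
tcp_rot: [-179.2, 0.4, 102.3]
ft_force: [0.5, 0.5, -0.0]
grip_width: 0.0648
clock: 39.4
tool_pos: [0.6334, -0.0534, 0.2937]
tcp_rot: [-179.2, 0.3, 102.4]
ft_force: [-0.3, 0.1, -0.6]
grip_width: 0.065
39.4 [ 0.63338702 -0.05338841  0.29373213] [-0.26364349  0.05818949 -0.56299309]
side tube_rack (430, -90) [(array([ 282., -401.]), 0.81), (array([429., -82.]), 0.69), (array([ 767., -421.]), 0.56)]
side steel_box (620, -298) [(array([ 609., -297.]), 0.7)]
side jar (426, -297) [(array([ 432., -297.]), 0.83)]
side slide_box (609, 278) [(array([608., 282.]), 0.6)]
side vial (436.5, 280) [(array([426., 279.]), 0.7)]
(np.int64(275), np.int64(199))
++++++++++++---...........---...................----------------------++------------++++++
++++++++++++++++----....................------++++++++--------------++----------+++++++#++
+++++++++++++++--++++++++-......-++++#++++++++-------------------+++--------------++++#+++
+#++++++#+++++++++++++++++++++++++++++++----------++#+++------++++-----------+++----------
+++++++++++++++++#++++++++++++++++++++++
[... 1568 characters left out ...]
+++++++++++++++++++++++++++++
++++++++++++++++++++...................--+------.......-++++++++++++++++++++++++++++++++++
+++++++++++++++++++++++++++++--......................--+++++++++++++++++++++++++++++++++++
+++++++++++++++++++++++++++++++++++++++++--........-++++++++++++++++++++++++++++++++++++++
+++++++++++++++++++++++++++++++++++++++++++++++++++++++++++++++++++++++++++#+++++#++++++++
+++++++++++++++++++++++++++++++++++++++++++++++++++++++++++++++++++++++++++++++++++++++#++
top tube_rack (430, -90) [(array([ 754., -395.]), 0.9), (array([427., -83.]), 0.57)]
top steel_box (620, -298) []
top jar (426, -297) []
top slide_box (609, 278) [(array([609., 273.]), 0.7)]
top vial (436.5, 280) []
```

```bash
python3 -m pendant '[3,0,-1,0,6,-1,-1,0,9,-2,-1,0,12,-3,-1,0,16,-4,-1,0,20,-5,-1,0,24,-6,-1,0,28,-7,-1,0,32,-8,-1,0,36,-9,-1,0,40,-10,-1,0,44,-11,-1,0]'
python3 -m pendant '[3,-1,0,0,6,-2,0,0,9,-3,0,0,12,-4,0,0,15,-5,0,0,18,-6,0,0,20,-7,0,0,20,-7,0,0,20,-7,0,0]'
cat > chk.py <<'E'
from h import *
from scipy.optimize import minimize
# fit (x,y) of each object's top outline and tray outline by edge strength in both views
def outline(kind,a,b,yaw):
    if kind=="r": t=np.linspace(0,2*np.pi,120);return np.c_[a/2*np.cos(t),a/2*np.sin(t)]
    n=40;u=np.linspace(-.5,.5,n);P=np.vstack([np.c_[u*a,0*u+b/2],np.c_[u*a,0*u-b/2],np.c_[0*u+a/2,u*b],np.c_[0*u-a/2,u*b]])
    y=np.radians(yaw);return P@np.array([[np.cos(y),np.sin(y)],[-np.sin(y),np.cos(y)]])
S={"rack":("s",48,110,12.4,37,72,134,430,-90),"box":("s",62,62,-15.6,37,86,86,620,-298),"jar":("r",46,0,0,43,70,0,426,-297),"slide":("s",28,60,-27.8,33,52,84,609,278),"vial":("r",28,0,0,39,52,0,436,280)}
for n in("top","side"):
    c=camera(n);g=cv2.GaussianBlur(cv2.cvtColor(c["frame"],cv2.COLOR_RGB2LAB).astype(np.float32),(0,0),.8)
    G=sum(np.hypot(cv2.Sobel(g[:,:,i],5,1,0),cv2.Sobel(g[:,:,i],5,0,1)) for i in range(3));G=np.minimum(G,np.percentile(G,99))
    def score(P,z,x,y):
        Q=np.array([proj(c,((p[0]+x)/1e3,(p[1]+y)/1e3,z/1e3)) for p in P]).astype(np.float32)
        return cv2.remap(G,Q[:,0][None],Q[:,1][None],1).mean()
    for k,(kd,a,b,yw,h,ta,tb,x,y) in S.items():
        best=[]
        for P,z in((outline(kd,a,b,yw),h),(outline(kd,ta,tb,yw),8)):
            D=[(score(P,z,x+i,y+j),x+i,y+j) for i in range(-15,16,2) for j in range(-15,16,2)];best.append(np.round(max(D)))
        print(n,k,"obj",best[0],"tray",best[1],"diff",best[0][1:]-best[1][1:])
E
python3 chk.py
```

```text
clock: 41.2
tool_pos: [0.4284, 0.3529, 0.3035]
tcp_rot: [-179.0, 0.3, 102.4]
ft_force: [0.8, -0.6, 0.1]
grip_width: 0.0651
clock: 42.1
tool_pos: [0.3181, 0.5315, 0.3032]
tcp_rot: [-179.0, 0.4, 102.4]
ft_force: [-0.1, -0.7, -0.2]
grip_width: 0.0652
top rack obj [194. 441. -87.] tray [181. 433. -91.] diff [8. 4.]
top box obj [ 146.  627. -297.] tray [ 188.  621. -299.] diff [6. 2.]
top jar obj [ 204.  429. -296.] tray [ 173.  427. -296.] diff [2. 0.]
top slide obj [176. 620. 277.] tray [194. 610. 277.] diff [10.  0.]
top vial obj [155. 437. 281.] tray [185. 441. 277.] diff [-4.  4.]
side rack obj [142. 423. -85.] tray [207. 425. -81.] diff [-2. -4.]
side box obj [ 107.  615. -289.] tray [ 159.  613. -287.] diff [ 2. -2.]
side jar obj [  82.  415. -282.] tray [ 200.  421. -286.] diff [-6.  4.]
side slide obj [208. 612. 277.] tray [174. 602. 281.] diff [10. -4.]
side vial obj [212. 433. 283.] tray [150. 435. 283.] diff [-2.  0.]
```

All five were at the expected floor-contact height when released. The slide box's lateral offset is the least certain, so I'll do one tighter check by segmentation.

Run:
```python
from h import *
for n in("top","side"):
    c=camera(n);f=c["frame"].astype(int)
    H=np.float32
    # rectified patches at given z, 0.5 mm/px, 140 mm square
    def rect(cx,cy,z,s=140):
        g=np.arange(-s/2,s/2,.5);X,Y=np.meshgrid(g+cx,g+cy)
        Q=np.array([proj(c,(a/1e3,b/1e3,z/1e3)) for a,b in zip(X.ravel(),Y.ravel())]).astype(H).reshape(*X.shape,2)
        return cv2.remap(c["frame"],Q[...,0],Q[...,1],1).astype(int),X,Y
    def fit(m,X,Y):
        k,L,st,ce=cv2.connectedComponentsWithStats(m.astype(np.uint8));i=1+np.argmax(st[1:,4])
        cs,_=cv2.findContours((L==i).astype(np.uint8),0,1);q=max(cs,key=cv2.contourArea)[:,0]
        r=cv2.minAreaRect(np.array([[X[b,a],Y[b,a]] for a,b in q],H));return np.round(r[0],1),np.round(r[1],1),round(r[2],1)
    p,X,Y=rect(609,278,33,70);print(n,"label",fit(p.min(2)>105,X,Y) if n=="side" else fit((p.min(2)>95)&(np.hypot(X-609,Y-278)<22),X,Y))
    print(n,"black@33",fit((p.max(2)<45),X,Y))
    p,X,Y=rect(609,278,8,110);print(n,"tray+box@8",fit(p.max(2)<95,X,Y))
    p,X,Y=rect(430,-90,37);print(n,"rack top",fit((p.min(2)>105)&(np.hypot(X-430,Y+90)<62),X,Y))
    p,X,Y=rect(430,-90,8,170);print(n,"rack tray",fit((p.max(2)<95),X,Y))
o=get_obs();print(o["clock"])
```

```text
top label (array([612.5, 277.8]), array([38.5, 16.2]), 60.4)
top black@33 (array([610.6, 271.9]), array([74.2, 41.2]), 70.0)
top tray+box@8 (array([607.6, 270.8]), array([103.5,  55.7]), 63.0)
top rack top (array([431.4, -88.9]), array([ 45.7, 107.5]), 13.2)
top rack tray (array([432.7, -96.3]), array([ 77.7, 149.8]), 12.2)
side label (array([608.8, 277.8]), array([69.5, 69.5]), 90.0)
side black@33 (array([595.2, 287. ]), array([61.9, 57.8]), 61.1)
side tray+box@8 (array([613.5, 274.9]), array([85. , 81.8]), 62.2)
side rack top (array([431.1, -90.8]), array([123.8, 121.2]), 53.0)
side rack tray (array([427.9, -90.2]), array([ 75.6, 154.4]), 12.2)
42.3
```

```bash
python3 -c "
from cell import hand_in,get_obs
print(hand_in())"
```

```text
the job is handed in; nothing more can be done
None
```

I moved the vial, jar, slide box, steel box and tube rack, in that order, into their own trays and handed the job in at about 42 s. The arm was well clear of everything, and the job gave no verdict.

**Height and release:** Each item was let go at the height expected for contact with its tray floor, to within 0.5 mm. I saw nothing tip or drop.

**Centring, from the last checks:**

| Item | Distance from tray centre | Basis |
|---|---|---|
| Vial | about 2–6 mm | outline fit, one reading per camera |
| Jar | about 3–5 mm | lid against tray, both cameras |
| Steel box | about 3–6 mm | outline fit, one reading per camera |
| Slide box | about 4 mm | top camera, label against tray |
| Tube rack | about 4 mm | top camera, rack top against tray |

**Checks that disagreed:**
- The two cameras differ by 4–6 mm over the right-hand trays. In a coarse outline fit the side view put the jar 7 mm off.
- The same fit put the slide box about 10 mm off in both views and the rack 9 mm off in the top view. The finer top-view measurements in the table did not bear that out. The side-view versions of those measurements were unusable.
- The jar's tray contact registered 13 N and the slide box's 8 N while lowering, both well within limits.
- The arm could not quite reach the planned grip height on the steel box. It took the box about 8 mm high with a 1° tool tilt, and that tilt carried over to the rack. Both looked level in the pictures.

I used all 16 picture views, so the rack's final position was confirmed by measurement only.

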